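# Open up the double doors of the food truck's display case

### The job

Open the display case for loading: swing the hook catch on its top clear of the stud, open the left leaf (the one with the overlapping strip) first while the right leaf stays shut, then open the right leaf it covered. Leave both leaves standing square to the case, at 90 degrees and within about ten, on their stiff hinges, with the hook still swung clear. Do not pry the right leaf against the strip, and do not disturb the squeeze bottle and the stack of cups standing beside the doors.

Things in the scene. Friction and masses are not known exactly. Their poses are not given: they have to be found in the camera images.
- case: the display case, fixed to the counter: aluminium and glass, 220 deep (its x), 400 wide (its y), 260 high; origin at the centre of its underside. Its doors are on its -x side, which faces the robot; 'left' means its +y side, z up. The doors' front faces lie 124 mm before the origin (at its x = -124) when shut. Both door handle bars stand 50 mm off the doors of the doors and the leaves' top edges are at 254 mm.
- hook (a joint): turn of the hook catch about the upright pin on the case's top (rad): about 0 = hooked round the front of the stud on the left leaf's top edge, growing as the hook swings sideways towards the case's +y (clockwise seen from above); the nose is well clear of the stud from 0.4, stop at 1.4. It is stiff (about 1 N at the knob) and stays where it is left.
- hook_knob (a point): grip point of the hook's upright round black knob: 12 mm diameter, from 268 to 300 mm above the counter, standing on the 4 mm flat bar of the hook (bar top at 268 mm); this point is on its axis at 290 mm, 50 mm from the pivot. The stud (8 mm, head 15 mm, top at 275 mm) stands 30 mm nearer the robot and 12 mm to the knob's -y side when hooked.
- hook_pivot (a point): point on the upright pivot axis of the hook, at the knob point's height (290 mm)
- leaf_l (a joint): opening angle of the left leaf (rad): 0 = shut, 1.57 = square to the case, stop at 2.5; opens towards the robot about the upright hinge at the case's +y edge (clockwise seen from above). Leaf 199 wide, 232 high, 12 thick. Its friction hinge resists with about 0.25 N m and holds any angle.
- leaf_r (a joint): opening angle of the right leaf (rad), the mirror image: hinge at the case's -y edge, opens towards the robot, anticlockwise seen from above. Same size and hinge friction.
- leaf_l_handle (a point): grip point of the left leaf's handle: an upright round steel bar, 12 mm diameter, from 124 to 250 mm above the counter, its axis 50 mm in front of the door face and 155 mm from the hinge; this point is on the bar's axis at 228 mm, where it can be pinched from above
- leaf_l_hinge (a point): point on the left leaf's upright hinge axis, at handle height (228 mm); the handle point is 155 mm along the leaf and 56 mm in front of this axis
- leaf_r_handle (a point): grip point of the right leaf's handle, as on the left leaf (mirror image); shut, the two bars are 90 mm apart
- leaf_r_hinge (a point): point on the right leaf's upright hinge axis, at handle height (228 mm)
- leaf_l_body: the left leaf with its handle, stud and the overlapping strip; origin on its hinge axis at counter height, shut its axes are those of the case. The strip is a flat steel bar 40 wide, 4 thick, 228 high, fixed upright to the free edge of the leaf so that 20 mm of it lie in front of the right leaf, 2 mm off it: the right leaf cannot open before the left one
- leaf_r_body: the right leaf with its handle; origin on its hinge axis at counter height, shut its axes are those of the case
- bottle_mid (a point): centre (half-way up) of a loose squeeze bottle, 62 mm diameter, 200 high, standing on the counter beside one of the doors
- cups_mid (a point): centre of a loose stack of upturned paper cups, 90 mm diameter, 128 high, standing beside one of the doors

How it is judged:
On the way, in this order (a step that is already met when the one before it is completed fails the run):
1. the hook catch is swung clear of the stud (value of joint hook above 0.4 rad), for 0.1 s.
2. the left leaf, with the strip, is well open while the right leaf is still shut (value of joint leaf_l above 0.6 rad and value of joint leaf_r below 0.1 rad), for 0.2 s.
At the end, for the whole second after the job is handed in: both leaves stand still at 90 degrees to the case (1.39 to 1.75 rad, about +-10 degrees), the hook is still swung clear (over 0.35 rad), and everything is released (value of joint leaf_l between 1.39 and 1.75 rad and value of joint leaf_r between 1.39 and 1.75 rad and velocity of joint leaf_l between -0.03 and 0.03 rad/s and velocity of joint leaf_r between -0.03 and 0.03 rad/s and value of joint hook above 0.35 rad); the robot touches nothing.
It fails at once if the right leaf is pried against the overlapping strip (over 20 N) (contact force between leaf_l_body and leaf_r_body above 20 N).
It fails at once if the bottle is shifted by over 30 mm or tipped (distance of bottle_mid from where it was at the start of the episode above 0.03 m or angle between bottle_mid's own z axis and vertical above 0.35 rad).
It fails at once if the cups are shifted by over 30 mm or tipped (distance of cups_mid from where it was at the start of the episode above 0.03 m or angle between cups_mid's own z axis and vertical above 0.35 rad).
It also fails if it takes over 64 s, if anything falls off the work surface, if the arm or the gripper's body presses on something with over 40 N, if the wrist force passes 120 N, or if a joint passes its speed limit or range.

### The arm

A 7-joint arm with a two-finger parallel gripper is mounted at the origin on the work surface. World frame = base frame: x ahead of the robot, y to its left, z up, the work surface at z = 0. Lengths are in m, angles in rad, forces in N, time in s.
With the tool pointing down it reaches from about 0.4 to 0.85 m from the base axis. Payload 10.4 kg.
Tool frame: the origin (TCP) lies between the finger pads; the fingertips stand tip_extent ahead of it and the grasp point (between the pads) lies 2 mm behind it (tip_extent is the distance from the TCP to the fingertips, in m); z points along the fingers, y is the direction in which the jaws open and shut (so a half turn about z gives the same grasp; the last joint's range is limited). The gripper opens to 87 mm and grips with 3 to 60 N. Pads are 19 mm wide; open, the fingers measure 117 mm over their backs; the gripper's body (75 mm by 190 mm) begins 51 mm behind the grasp point.
Start: joints at [1.287, 0.332, -0.065, 1.46, 0.022, 1.35, -0.088], TCP at [0.161, -0.604, 0.24] pointing down, gripper open.
Joint ranges: [-2.6, 2.6], [-0.5, 2.12], [-1.47, 1.34], [0.16, 2.42], [-1.27, 4.41], [0.06, 2.06], [-2.6, 2.6]. Speed limits (rad/s): [2.22, 2.22, 2.79, 2.79, 3.14, 3.14, 3.14].

### API

Orientations are given as a unit quaternion [x, y, z, w].
In Python, from bench import read_state, camera, camera_params, close_job, tip_extent gives the robot as it stands. The module is installed in compiled form; this text tells all that it offers.
- The arm moves only by the tool send_rows, never from a script. Its argument "steps" is a list of rows, each a list of 7 numbers: the turn, a rotation vector about the tool's x, y, z in degrees, then the shift along the tool's x, y, z in m, then the gripper's target within -1 to 1 (shut at 1, half-way at 0, fully open at -1). In form: [[ax, ay, az, x, y, z, jaw], ...]. A call has exactly 10 rows; each row shifts and turns the pose as measured when the row begins, along the tool's axes as they then stand; what a row does not reach is not made up. A row lasts 1/10 s, in which the tool goes at most 50 mm and 8.59 degrees, less where a joint would pass 70% of its speed; a pose out of reach is approached as far as the arm can. A call with a gripper value outside its range is refused whole. The fingers move at their own pace and stop on an object; "force" is the grip in N (left out, the last holds). Time passes only in rows, so rows that do not move let the fingers close, or fill a call up. It gives the time, the measured TCP pose, the force and the opening at its end, in the units of the state.
- read_state(): the state, without advancing time (a new reading comes with each control period).
- camera(name): name is "scene" or "top" or "wrist"; returns (picture, depth): 480x640x3 uint8, blue, green, red; 480x640 float32, m along the optical axis (not along the pixel's ray), 0 where there is no reading.
- camera_params(name): a dict with "camera_matrix" (3x3 intrinsics, pixels), "world_from_camera" (4x4, takes a point from camera to world coordinates). Camera axes: x right, y down, z forward; pixel columns grow to the right and rows downward; lengths in m; the calibration is good to about 2 mm. A picture is of the moment at which its call begins: read the wrist's pose just before it. camera_params takes no time and is no camera call; for the wrist camera it gives the pose at the moment of the call.
- close_job(): hands the job in, once; it reports no verdict.
The state is a dict: "time": time; "joint_positions": joint angles; "joint_vel": joint speeds; "joint_torque": joint torques, N m; "ee_pos": TCP position; "eef_rot": TCP orientation; "ft_force": force on the tool from outside, world axes, zero at the start; "torque": the same for the moment, N m; "width": finger opening in m.
Only numpy, scipy, OpenCV 4.12 (cv2) and the standard library are available. Lean on these libraries where they do the work, as an engineer would, in place of code of your own. Each camera call takes 0.05 s, during which the arm holds its last target.

## Working session

There is one attempt and no reset: what is moved stays moved. The work goes in short steps, Python scripts to look and compute and a tool call to move; the robot and the scene stay as the last step left them, time stands still between calls to the robot, and variables do not carry over. Pictures are saved under pics/ and viewed, and the job is handed in when it is done.

Besides the shell and the picture viewer there is one more tool, called after "Request:" by a JSON object that holds its "name" and its "arguments". send_rows: Moves the arm, as the interface text tells. Its arguments: {"type":"object","properties":{"steps":{"type":"array"},"force":{"type":"number"}},"required":["steps"]}

```bash
mkdir -p pics; python3 - <<'E'
from bench import *
import cv2,numpy as np
s=read_state()
print(s, tip_extent if not callable(tip_extent) else tip_extent())
for n in("scene","top"):
    im,d=camera(n);cv2.imwrite(f"pics/{n}0.png",im);np.save(f"pics/{n}0.npy",d)
    p=camera_params(n);print(n,np.round(p["camera_matrix"],2),np.round(p["world_from_camera"],4))
E
```

```text
{'time': 0.0, 'joint_positions': array([ 1.28738068,  0.33285269, -0.06471256,  1.46098223,  0.02161287,
        1.34991941, -0.08848641]), 'joint_vel': array([ 1.56084385e-03, -2.46973999e-04, -8.19956916e-04,  2.09405125e-04,
       -4.67830518e-05,  6.75408241e-04, -1.40863091e-03]), 'joint_torque': array([-3.99990913e-04, -6.23265266e+01,  2.42438132e-02, -3.89882076e+01,
       -6.14642724e-02,  3.99602135e-02,  1.92532234e-04]), 'ee_pos': array([ 0.16106459, -0.60348813,  0.23874642]), 'eef_rot': array([ 9.91505417e-01,  1.30063336e-01, -1.34509994e-04, -7.20317343e-04]), 'ft_force': array([0.79059676, 0.22355903, 0.02883201]), 'torque': array([-0.0352435 ,  0.04042947, -0.00900135]), 'width': 0.08709945883795542} 0.017
scene [[608.17   0.   324.13]
 [  0.   608.17 244.2 ]
 [  0.     0.     1.  ]] [[ 0.9658 -0.2398  0.0984  0.4465]
 [-0.2592 -0.8988  0.3536 -0.5211]
 [ 0.0036 -0.3671 -0.9302  1.4711]
 [ 0.      0.      0.      1.    ]]
top [[551.02   0.   318.64]
 [  0.   551.02 240.33]
 [  0.     0.     1.  ]] [[-0.0199 -0.9841  0.1765  0.3417]
 [-0.9997  0.0166 -0.0202  0.0029]
 [ 0.0169 -0.1769 -0.9841  1.5873]
 [ 0.      0.      0.      1.    ]]
```

View pics/scene0.png

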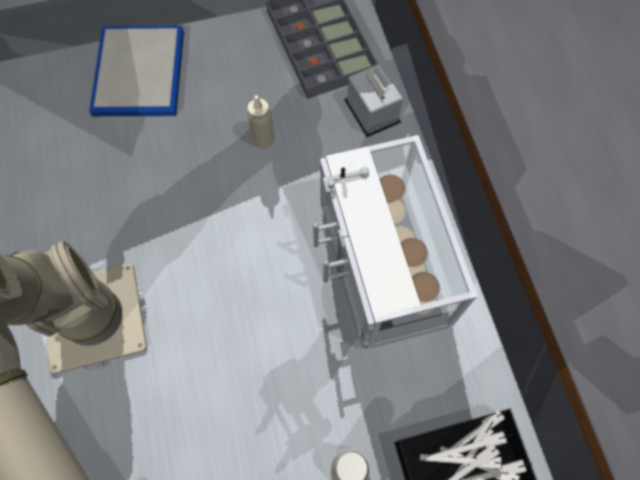

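View pics/top0.png

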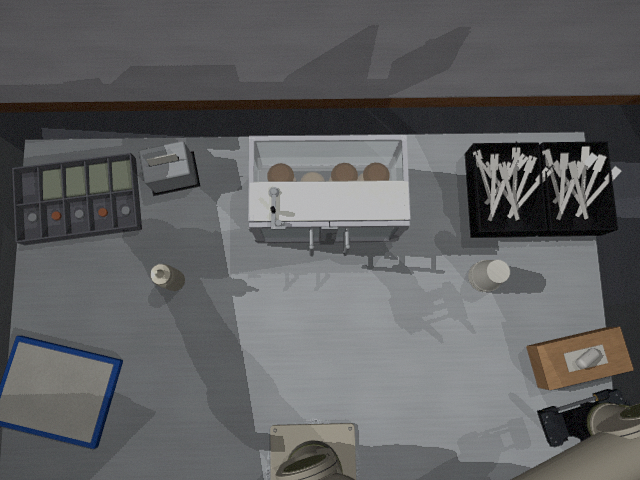

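The top view shows the case at x 248–410, y 135–245. The hook is at about (275,205), the handles at about (311,240) and (347,240), the bottle at (162,275) and the cups at (490,275). I'll zoom in next.

```bash
python3 - <<'E'
import cv2
im=cv2.imread("pics/top0.png")
cv2.imwrite("pics/topz.png",cv2.resize(im[125:265,240:420],None,fx=4.4,fy=4.2,interpolation=cv2.INTER_CUBIC))
im=cv2.imread("pics/scene0.png")
cv2.imwrite("pics/scz.png",cv2.resize(im[130:350,300:490],None,fx=2.7,fy=2.7,interpolation=cv2.INTER_CUBIC))
E
```

```text
(no output)
```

View pics/topz.png

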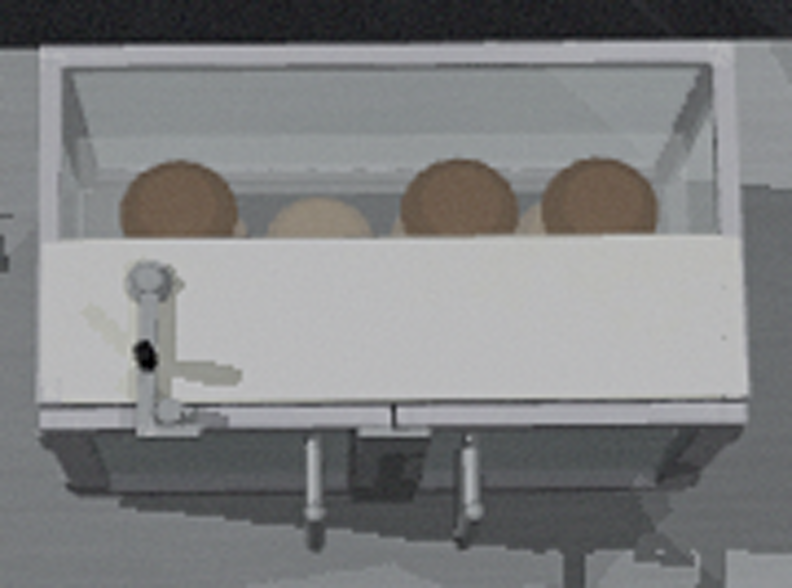

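View pics/scz.png

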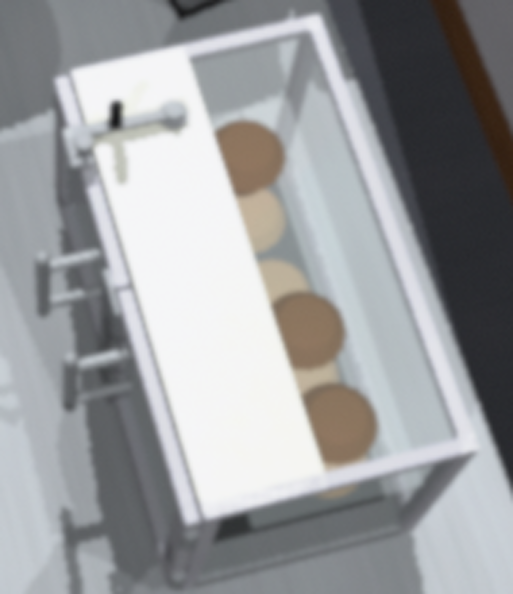

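```bash
cat > h.py <<'E'
import numpy as np
from bench import camera_params
def cast(n,u,v,z,P=None):
    p=P or camera_params(n);K=p["camera_matrix"];T=p["world_from_camera"]
    r=T[:3,:3]@np.linalg.solve(K,[u,v,1.]);o=T[:3,3]
    return o+r*(z-o[2])/r[2]
def proj(n,X,P=None):
    p=P or camera_params(n);K=p["camera_matrix"];T=np.linalg.inv(p["world_from_camera"])
    q=K@(T[:3,:3]@np.asarray(X)+T[:3,3]);return q[:2]/q[2]
E
python3 - <<'E'
from h import *
d=np.load("pics/top0.npy")
for n,u,v,z in [("BL",40,47,.26),("BR",737,43,.26),("FL",38,402,.26),("FR",747,402,.26),("LfL",40,428,.254),("LfR",747,425,.254),("hL",316,512,.25),("hR",473,510,.25),("knob",146,355,.286),("pivot",150,280,.272),("stud",170,411,.275)]:
    U,V=240+u/4.4,125+v/4.2
    print(n,np.round(cast("top",U,V,z),4))
for n,u,v,z in [("bottle",162,272,.2),("cups",497,271,.128)]: print(n,np.round(cast("top",u,v,z),4))
print("scene")
for n,u,v,z in [("hL",43,260,.25),("hR",70,362,.25),("knob",116,103,.3),("knobbase",115,125,.268)]:
    print(n,np.round(cast("scene",300+u/2.7,130+v/2.7,z),4))
E
```

```text
BL [0.8502 0.1462 0.26  ]
BR [ 0.8474 -0.2556  0.26  ]
FL [0.6317 0.1468 0.26  ]
FR [ 0.6252 -0.2504  0.26  ]
LfL [0.6174 0.1463 0.254 ]
LfR [ 0.6126 -0.2509  0.254 ]
hL [ 0.5655 -0.0074  0.25  ]
hR [ 0.5651 -0.0953  0.25  ]
knob [0.6528 0.0848 0.286 ]
pivot [0.7012 0.0832 0.272 ]
stud [0.6219 0.0724 0.275 ]
bottle [0.5162 0.3709 0.2   ]
cups [ 0.5119 -0.5032  0.128 ]
scene
hL [ 0.5693 -0.0116  0.25  ]
hR [ 0.5676 -0.1018  0.25  ]
knob [0.6562 0.0855 0.3   ]
knobbase [0.6556 0.0826 0.268 ]
```

Request:
{"name": "send_rows", "arguments": {"steps": [[0,0,-8,0,0,-0.016,-1],[0,0,-8,0,0,-0.016,-1],[0,0,-8,0,0,-0.016,-1],[0,0,-8,0,0,-0.016,-1],[0,0,-8,0,0,-0.016,-1],[0,0,-8,0,0,-0.016,-1],[0,0,-8,0,0,-0.016,-1],[0,0,-8,0,0,-0.016,-1],[0,0,-8,0,0,-0.016,-1],[0,0,-8,0,0,-0.016,-1]]}}

```text
time: 1.1
ee_pos: [0.1605, -0.6019, 0.397]
eef_rot: [0.656, 0.755, 0.004, -0.007]
ft_force: [0.3, 0.2, -1.0]
width: 0.0869
```

```bash
cat >> h.py <<'E'
from bench import read_state
from scipy.spatial.transform import Rotation as R
def st():
    s=read_state();M=R.from_quat(s["eef_rot"]).as_matrix()
    print("t",round(s["time"],2),"p",np.round(s["ee_pos"],4),"yaw_y",round(np.degrees(np.arctan2(M[1,1],M[0,1])),2),"z",np.round(M[:,2],4),"q",np.round(s["joint_positions"],2),"F",np.round(s["ft_force"],1),"w",round(s["width"],4))
    return s["ee_pos"],M
def to(X):
    p,M=st();d=M.T@(np.asarray(X)-p);print("tool shift",np.round(d,4),"norm",round(np.linalg.norm(d),3));return d
E
python3 -c "
from h import *
to([.653,.085,.40])"
```

```text
t 1.1 p [ 0.1605 -0.6019  0.397 ] yaw_y 8.04 z [-0.005   0.0151 -0.9999] q [ 1.41  0.33 -0.24  1.15  0.08  1.69  1.33] F [ 0.3  0.2 -1. ] w 0.0869
tool shift [0.6113 0.5837 0.0049] norm 0.845
```

Request:
{"name": "send_rows", "arguments": {"steps": [[0,0,0,0.033,0.031,0,-1],[0,0,0,0.033,0.031,0,-1],[0,0,0,0.033,0.031,0,-1],[0,0,0,0.033,0.031,0,-1],[0,0,0,0.033,0.031,0,-1],[0,0,0,0.033,0.031,0,-1],[0,0,0,0.033,0.031,0,-1],[0,0,0,0.033,0.031,0,-1],[0,0,0,0.033,0.031,0,-1],[0,0,0,0.033,0.031,0,-1]]}}

```text
time: 2.1
ee_pos: [0.4234, -0.2218, 0.398]
eef_rot: [0.658, 0.753, 0.003, -0.009]
ft_force: [0.6, -0.1, 0.2]
width: 0.0872
```

Request:
{"name": "send_rows", "arguments": {"steps": [[0,0,-8.2,0,0,0,-1],[0,0,-8.2,0,0,0,-1],[0,0,-8.2,0,0,0,-1],[0,0,-8.2,0,0,0,-1],[0,0,-8.2,0,0,0,-1],[0,0,-8.2,0,0,0,-1],[0,0,-8.2,0,0,0,-1],[0,0,-8.2,0,0,0,-1],[0,0,-8.2,0,0,0,-1],[0,0,-8.2,0,0,0,-1]]}}

```text
time: 3.1
ee_pos: [0.4264, -0.2124, 0.3955]
eef_rot: [-0.03, 0.999, 0.01, -0.007]
ft_force: [0.8, 0.9, 0.0]
width: 0.0869
```

```bash
python3 -c "
from h import *
to([.653,.085,.40])"
```

```text
t 3.1 p [ 0.4264 -0.2124  0.3955] yaw_y 93.39 z [-0.0136  0.0191 -0.9997] q [ 1.    0.01 -0.62  1.51 -0.01  1.64  2.01] F [0.8 0.9 0. ] w 0.0869
tool shift [-0.2438  0.2835 -0.0019] norm 0.374
```

```bash
cat >> h.py <<'E'
def go(X,yaw):
    p,M=st();a=np.radians(yaw);y=np.array([np.cos(a),np.sin(a),0]);z=np.array([0,0,-1.]);x=np.cross(y,z)
    G=np.c_[x,y,z];rv=np.degrees(R.from_matrix(M.T@G).as_rotvec())
    print("rot",np.round(rv,2),"shift",np.round(M.T@(np.asarray(X)-p),4))
E
python3 -c "
from h import *
go([.653,.085,.36],90)"
```

```text
t 3.1 p [ 0.4264 -0.2124  0.3955] yaw_y 93.39 z [-0.0136  0.0191 -0.9997] q [ 1.    0.01 -0.62  1.51 -0.01  1.64  2.01] F [0.8 0.9 0. ] w 0.0869
rot [ 1.12 -0.75  3.4 ] shift [-0.2443  0.2827  0.0381]
```

Request:
{"name": "send_rows", "arguments": {"steps": [[1.1,-0.7,3.4,-0.03,0.034,0,-1],[0,0,0,-0.03,0.034,0,-1],[0,0,0,-0.03,0.034,0,-1],[0,0,0,-0.03,0.034,0,-1],[0,0,0,-0.03,0.034,0,-1],[0,0,0,-0.03,0.034,0,-1],[0,0,0,-0.03,0.034,0,-1],[0,0,0,-0.02,0.034,0,-1],[0,0,0,-0.01,0.02,0,-1],[0,0,0,0,0,0,-1]]}}

```text
time: 4.1
ee_pos: [0.6687, 0.0906, 0.3878]
eef_rot: [-0.002, 1.0, -0.001, -0.005]
ft_force: [-0.7, 0.1, 0.4]
width: 0.0868
```

```bash
python3 -c "
from h import *
from bench import camera
import cv2
go([.653,.085,.36],90)
im,d=camera('wrist');cv2.imwrite('pics/w1.png',im);np.save('pics/w1.npy',d)
p=camera_params('wrist');print(p)"
```

```text
t 4.1 p [0.6687 0.0906 0.3878] yaw_y 90.24 z [-0.01   -0.0012 -0.9999] q [ 0.25  0.54 -0.81  0.98  0.39  1.76  1.17] F [-0.7  0.1  0.4] w 0.0868
rot [-0.07 -0.57  0.24] shift [ 0.0155 -0.0055  0.0279]
{'camera_matrix': array([[423.72344964,   0.        , 321.23411702],
       [  0.        , 423.72344964, 243.31605081],
       [  0.        ,   0.        ,   1.        ]]), 'world_from_camera': array([[-0.00282977,  0.95641351,  0.29200204,  0.58624388],
       [ 0.99999215,  0.00351618, -0.00182591,  0.08921256],
       [-0.00277306,  0.29199458, -0.95641595,  0.53471256],
       [ 0.        ,  0.        ,  0.        ,  1.        ]])}
```

View pics/w1.png

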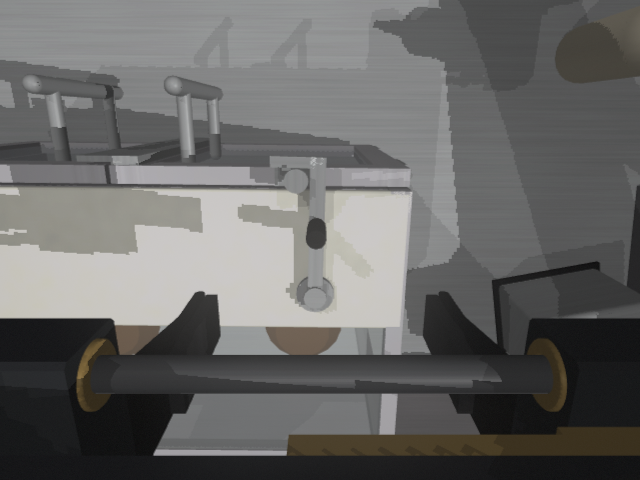

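The wrist view shows the knob at (316,222–247), the pivot at (315,298), the stud at (296,181), and the bar tops at (173,86) and (33,84).

```bash
python3 -c "
from h import *
for n,u,v,z in [('knobtop',316,240,.3),('knobbase',316,226,.268),('pivot',315,298,.275),('stud',296,181,.275),('hL',174,86,.25),('hR',34,84,.25),('FLcase',408,188,.26),('leafgap',108,165,.254),('leafFL',409,167,.254)]:
    print(n,np.round(cast('wrist',u,v,z),4))
"
```

```text
knobtop [0.6559 0.0857 0.3   ]
knobbase [0.6559 0.0853 0.268 ]
pivot [0.7037 0.0847 0.275 ]
stud [0.6256 0.0731 0.275 ]
hL [ 0.5696 -0.0046  0.25  ]
hR [ 0.5687 -0.093   0.25  ]
FLcase [0.6322 0.1451 0.26  ]
leafgap [ 0.6187 -0.0515  0.254 ]
leafFL [0.6194 0.1461 0.254 ]
```

Request:
{"name": "send_rows", "arguments": {"steps": [[0,-0.6,0.2,0.007,-0.003,0.006,-0.3],[0,0,0,0.007,-0.002,0.006,-0.3],[0,0,0,0,0,0.012,-0.3],[0,0,0,0,0,0.012,-0.3],[0,0,0,0,0,0.012,-0.3],[0,0,0,0,0,0.012,-0.3],[0,0,0,0,0,0.008,-0.3],[0,0,0,0,0,0.004,-0.3],[0,0,0,0,0,0,-0.3],[0,0,0,0,0,0,-0.3]], "force": 6}}

```text
time: 5.15
ee_pos: [0.6541, 0.0774, 0.3095]
eef_rot: [0.004, 1.0, -0.002, -0.0]
ft_force: [-0.3, 0.2, -0.2]
width: 0.0566
```

```bash
python3 -c "
from h import *
go([.655,.0855,.295],90)"
```

```text
t 5.15 p [0.6541 0.0774 0.3095] yaw_y 89.57 z [-5.0e-04 -4.7e-03 -1.0e+00] q [ 0.35  0.5  -0.82  1.21  0.36  1.58  1.16] F [-0.3  0.2 -0.2] w 0.0566
rot [-0.27 -0.03 -0.43] shift [-0.0008  0.0082  0.0145]
```

Request:
{"name": "send_rows", "arguments": {"steps": [[-0.2,0,-0.4,-0.001,0.004,0.004,-0.3],[0,0,0,0,0.004,0.004,-0.3],[0,0,0,0,0,0.005,-0.3],[0,0,0,0,0,0.001,-0.3],[0,0,0,0,0,0,0.6],[0,0,0,0,0,0,1],[0,0,0,0,0,0,1],[0,0,0,0,0,0,1],[0,0,0,0,0,0,1],[0,0,0,0,0,0,1]], "force": 6}}

```text
time: 6.15
ee_pos: [0.6557, 0.0868, 0.2958]
eef_rot: [-0.0, 1.0, -0.0, 0.001]
ft_force: [0.2, -0.0, 0.4]
width: 0.0163
```

```bash
python3 -c "
from h import *
go([.655,.0855,.295],90)"
```

```text
t 6.15 p [0.6557 0.0868 0.2958] yaw_y 90.04 z [ 1.8e-03 -3.0e-04 -1.0e+00] q [ 0.34  0.51 -0.82  1.23  0.37  1.55  1.15] F [ 0.2 -0.   0.4] w 0.0163
rot [-0.02  0.11  0.04] shift [ 0.0007 -0.0013  0.0008]
```

Request:
{"name": "send_rows", "arguments": {"steps": [[0,0,0,0,0,0,1],[0,0,7,-0.0004,0.006,0,1],[0,0,7,-0.0004,0.006,0,1],[0,0,7,-0.0004,0.006,0,1],[0,0,7,-0.0004,0.006,0,1],[0,0,7,-0.0004,0.006,0,1],[0,0,7,-0.0004,0.006,0,1],[0,0,7,-0.0004,0.006,0,1],[0,0,7,-0.0004,0.006,0,1],[0,0,0,0,0,0,1]]}}

```text
time: 7.15
ee_pos: [0.6784, 0.1281, 0.2959]
eef_rot: [0.486, 0.874, -0.0, 0.001]
ft_force: [1.4, -0.7, -0.2]
width: 0.0119
```

```bash
python3 -c "
from h import *
st()"
```

```text
t 7.15 p [0.6784 0.1281 0.2959] yaw_y 31.81 z [ 6.e-04 -1.e-03 -1.e+00] q [ 0.15  0.54 -0.64  1.14  0.31  1.56  0.13] F [ 1.4 -0.7 -0.2] w 0.0119
```

Request:
{"name": "send_rows", "arguments": {"steps": [[0,0,0,0,0,0,0.4],[0,0,0,0,0,0,0.2],[0,0,0,0,0,0,0.2],[0,0,0,0,0,0,0.2],[0,0,0,0,0,-0.02,0.2],[0,0,0,0,0,-0.03,0],[0,0,0,0,0,-0.03,-0.2],[0,0,0,0,0,0,-0.2],[0,0,0,0,0,0,-0.2],[0,0,0,0,0,0,-0.2]]}}

```text
time: 8.15
ee_pos: [0.6769, 0.1265, 0.3771]
eef_rot: [0.481, 0.877, -0.001, -0.001]
ft_force: [0.1, 1.1, -0.5]
width: 0.0518
```

```bash
python3 -c "
from h import *
from bench import camera
import cv2
go([.568,-0.007,.32],90)
im,d=camera('wrist');cv2.imwrite('pics/w2.png',im)
"
```

```text
t 8.15 p [0.6769 0.1265 0.3771] yaw_y 32.56 z [-0.0028 -0.0015 -1.    ] q [ 0.11  0.53 -0.64  0.97  0.31  1.73  0.16] F [ 0.1  1.1 -0.5] w 0.0518
rot [ -0.16  -0.11 -57.44] shift [-0.0539 -0.1634  0.0577]
```

View pics/w2.png

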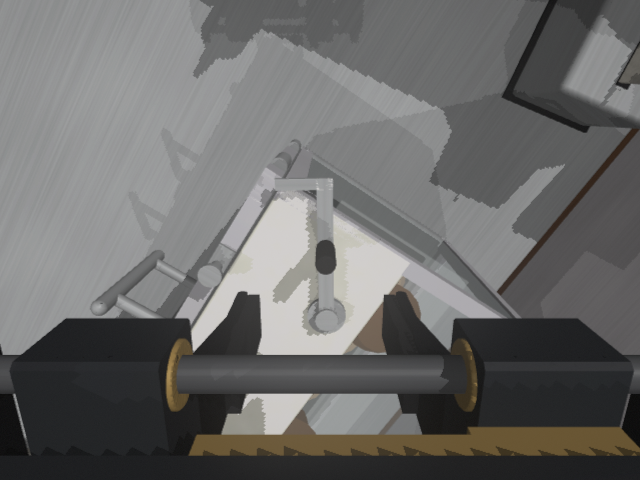

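The wrist view shows the knob at (325,257), swung about 60°, and the nose well clear of the stud at (208,273). Next is the left handle.

Request:
{"name": "send_rows", "arguments": {"steps": [[0,0,0,-0.013,-0.04,0,-0.4],[0,0,0,-0.013,-0.04,0,-0.4],[0,0,0,-0.013,-0.04,0,-0.4],[0,0,-8.2,-0.013,-0.04,0,-0.4],[0,0,-8.2,0,0,0,-0.4],[0,0,-8.2,0,0,0,-0.4],[0,0,-8.2,0,0,0,-0.4],[0,0,-8.2,0,0,0,-0.4],[0,0,-8.2,0,0,0,-0.4],[0,0,-8.2,0,0,0,-0.4]]}}

```text
time: 9.2
ee_pos: [0.5617, -0.0117, 0.3645]
eef_rot: [-0.016, 1.0, -0.002, -0.011]
ft_force: [-0.1, -0.3, -0.2]
width: 0.0611
```

```bash
python3 -c "
from h import *
go([.568,-0.007,.32],90)
"
```

```text
t 9.2 p [ 0.5617 -0.0117  0.3645] yaw_y 91.87 z [-0.0223 -0.0044 -0.9997] q [ 0.57  0.25 -0.78  1.36  0.18  1.62  1.41] F [-0.1 -0.3 -0.2] w 0.0611
rot [-0.23 -1.28  1.87] shift [-0.0075  0.0047  0.0443]
```

Request:
{"name": "send_rows", "arguments": {"steps": [[-0.2,-1.3,1.9,-0.007,0.004,0,-0.4],[0,0,0,0,0,0,-0.4],[0,0,0,0,0,0.015,-0.4],[0,0,0,0,0,0.015,-0.4],[0,0,0,0,0,0.015,-0.4],[0,0,0,0,0,0.015,-0.4],[0,0,0,0,0,0.01,-0.4],[0,0,0,0,0,0.005,-0.4],[0,0,0,0,0,0,-0.4],[0,0,0,0,0,0,-0.4]]}}

```text
time: 10.2
ee_pos: [0.5651, -0.0095, 0.2804]
eef_rot: [-0.003, 1.0, -0.001, -0.005]
ft_force: [0.4, 0.0, 1.2]
width: 0.061
```

```bash
python3 -c "
from h import *
from bench import camera
import cv2
go([.568,-0.007,.226],90)
im,d=camera('wrist');cv2.imwrite('pics/w3.png',im)
print(cast('wrist',150,90,.25))
"
```

```text
t 10.2 p [ 0.5651 -0.0095  0.2804] yaw_y 90.31 z [-0.0094 -0.0017 -1.    ] q [ 0.58  0.27 -0.77  1.52  0.19  1.44  1.37] F [0.4 0.  1.2] w 0.061
rot [-0.1  -0.54  0.31] shift [-0.0035  0.0026  0.0544]
[ 0.47420845 -0.07770342  0.25      ]
```

View pics/w3.png

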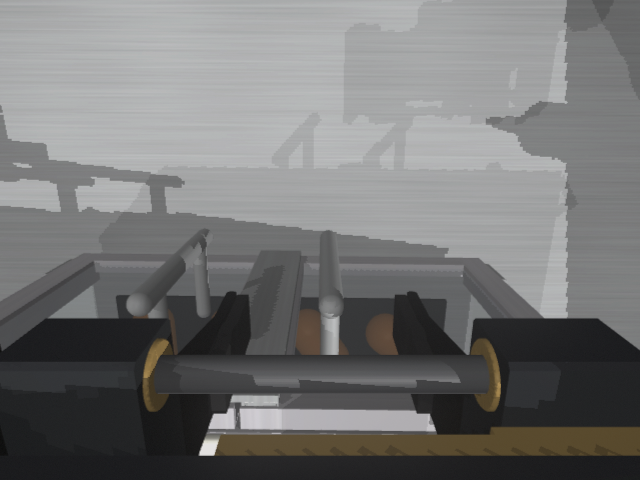

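```bash
python3 -c "
from h import *
print(cast('wrist',331,303,.25),cast('wrist',141,303,.25))
"
```

```text
[ 0.56550193 -0.00524085  0.25      ] [ 0.56607635 -0.09219771  0.25      ]
```

Request:
{"name": "send_rows", "arguments": {"steps": [[0,-0.5,0.3,-0.003,0.002,0.012,-0.4],[0,0,0,0,0,0.012,-0.4],[0,0,0,0,0,0.012,-0.4],[0,0,0,0,0,0.01,-0.4],[0,0,0,0,0,0.005,-0.4],[0,0,0,0,0,0.002,-0.4],[0,0,0,0,0,0,-0.4],[0,0,0,0,0,0,-0.4],[0,0,0,0,0,0,-0.4],[0,0,0,0,0,0,-0.4]]}}

```text
time: 11.25
ee_pos: [0.5694, -0.0077, 0.2271]
eef_rot: [-0.0, 1.0, -0.001, 0.002]
ft_force: [-0.9, 0.3, 1.1]
width: 0.0607
```

```bash
python3 -c "
from h import *
go([.568,-0.006,.226],90)
"
```

```text
t 11.25 p [ 0.5694 -0.0077  0.2271] yaw_y 90.01 z [ 0.0032 -0.002  -1.    ] q [ 0.57  0.3  -0.76  1.6   0.22  1.32  1.34] F [-0.9  0.3  1.1] w 0.0607
rot [-0.11  0.19  0.01] shift [0.0014 0.0017 0.0011]
```

Request:
{"name": "send_rows", "arguments": {"steps": [[0,0,0,0,0,0,0.5],[0,0,0,0,0,0,1],[0,0,0,0,0,0,1],[0,0,0,0,0,0,1],[0,0,0,0,0,0,1],[0,0,0,0,0,0,1],[0,0,0,0,0,0,1],[0,0,5,0.0133,0.0055,0,1],[0,0,5,0.0133,0.0055,0,1],[0,0,0,0,0,0,1]], "force": 10}}

```text
time: 12.25
ee_pos: [0.5433, 0.0072, 0.2276]
eef_rot: [0.089, 0.996, 0.001, 0.003]
ft_force: [-0.7, 0.8, -2.4]
width: 0.0115
```

```bash
cat >> h.py <<'E'
def left():
    p,M=st();h=np.array([.6235,.149]);r=p[:2]-h
    a=np.degrees(np.arctan2(-.155,-.056)-np.arctan2(r[1],r[0]));print("leaf ang",a,"rad",np.linalg.norm(r),"vs",np.hypot(.155,.056))
E
python3 -c "
from h import *
left()
"
```

```text
t 12.25 p [0.5433 0.0072 0.2276] yaw_y 79.76 z [ 0.0053  0.0015 -1.    ] q [ 0.57  0.23 -0.76  1.67  0.17  1.3   1.17] F [-0.7  0.8 -2.4] w 0.0115
leaf ang 9.62828082212586 rad 0.16288530190682393 vs 0.16480594649465777
```

Request:
{"name": "send_rows", "arguments": {"steps": [[0,0,5,0.0133,0.0055,0,1],[0,0,5,0.0133,0.0055,0,1],[0,0,5,0.0133,0.0055,0,1],[0,0,5,0.0133,0.0055,0,1],[0,0,5,0.0133,0.0055,0,1],[0,0,5,0.0133,0.0055,0,1],[0,0,5,0.0133,0.0055,0,1],[0,0,5,0.0133,0.0055,0,1],[0,0,0,0,0,0,1],[0,0,0,0,0,0,1]]}}

```text
time: 13.25
ee_pos: [0.472, 0.0922, 0.2276]
eef_rot: [0.432, 0.902, 0.0, 0.004]
ft_force: [-1.4, -2.0, 1.1]
width: 0.0116
```

```bash
python3 -c "
from h import *
from bench import camera
import cv2
left()
im,d=camera('top');cv2.imwrite('pics/t2.png',cv2.resize(im[120:320,140:440],None,fx=2.6,fy=2.6))
"
```

```text
t 13.25 p [0.472  0.0922 0.2276] yaw_y 38.87 z [ 0.0076 -0.0031 -1.    ] q [ 0.47  0.07 -0.78  1.82  0.06  1.27  0.35] F [-1.4 -2.   1.1] w 0.0116
leaf ang 49.56633259244858 rad 0.16180694591621286 vs 0.16480594649465777
```

View pics/t2.png

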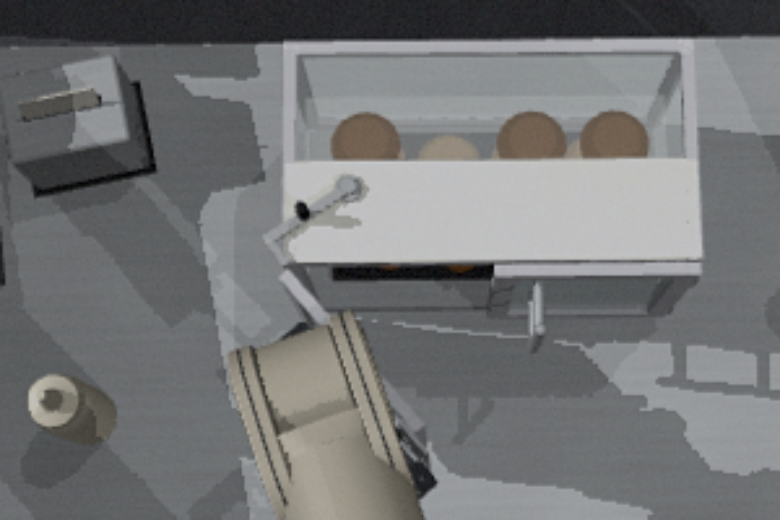

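The left leaf is at about 50°. The right leaf is shut and the bottle is untouched.

Request:
{"name": "send_rows", "arguments": {"steps": [[0,0,5,0.0133,0.0055,0,1],[0,0,5,0.0133,0.0055,0,1],[0,0,5,0.0133,0.0055,0,1],[0,0,5,0.0133,0.0055,0,1],[0,0,5,0.0133,0.0055,0,1],[0,0,5,0.0133,0.0055,0,1],[0,0,5,0.0133,0.0055,0,1],[0,0,5,0.0133,0.0055,0,1],[0,0,0,0,0,0,1],[0,0,0,0,0,0,1]]}}

```text
time: 14.3
ee_pos: [0.4703, 0.2016, 0.2274]
eef_rot: [0.718, 0.696, -0.008, -0.002]
ft_force: [-5.4, -0.3, 3.0]
width: 0.0116
```

```bash
python3 -c "
from h import *
from bench import camera
import cv2
left()
im,d=camera('top');cv2.imwrite('pics/t3.png',cv2.resize(im[120:320,140:440],None,fx=2.6,fy=2.6))
"
```

```text
t 14.3 p [0.4703 0.2016 0.2274] yaw_y -1.81 z [-0.014  -0.0083 -0.9999] q [ 0.26  0.18 -0.83  1.73  0.14  1.31 -0.63] F [-5.4 -0.3  3. ] w 0.0116
leaf ang -270.9128459328426 rad 0.161933850642063 vs 0.16480594649465777
```

View pics/t3.png

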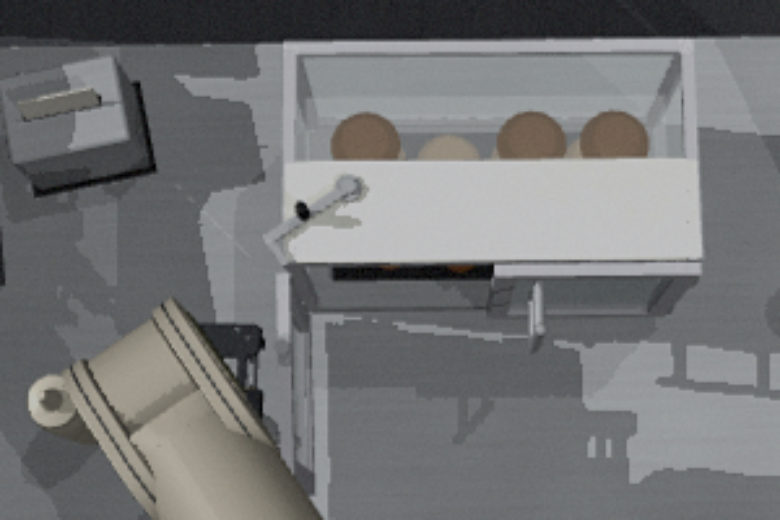

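The left leaf stands at about 90°. I'll release it and rise.

Request:
{"name": "send_rows", "arguments": {"steps": [[0,0,0,0,0,0,0.4],[0,0,0,0,0,0,0.2],[0,0,0,0,0,0,0],[0,0,0,0,0,0,0],[0,0,0,0,0,0,0],[0,0,0,0,0,-0.03,0],[0,0,0,0,0,-0.04,0],[0,0,0,0,0,-0.04,-0.2],[0,0,0,0,0,-0.04,-0.4],[0,0,0,0,0,0,-0.4]]}}

```text
time: 15.35
ee_pos: [0.4734, 0.1977, 0.3818]
eef_rot: [0.719, 0.695, -0.009, -0.001]
ft_force: [-0.6, 0.5, -0.7]
width: 0.0576
```

```bash
python3 -c "
from h import *
from bench import camera
import cv2
go([.5675,-0.0945,.38],-90)
im,d=camera('wrist');cv2.imwrite('pics/w4.png',im)
"
```

```text
t 15.35 p [0.4734 0.1977 0.3818] yaw_y -1.89 z [-0.0135 -0.0112 -0.9998] q [ 0.27  0.13 -0.83  1.45  0.1   1.62 -0.59] F [-0.6  0.5 -0.7] w 0.0576
rot [-0.09  1.11 88.11] shift [-0.2889  0.1037  0.0038]
```

View pics/w4.png

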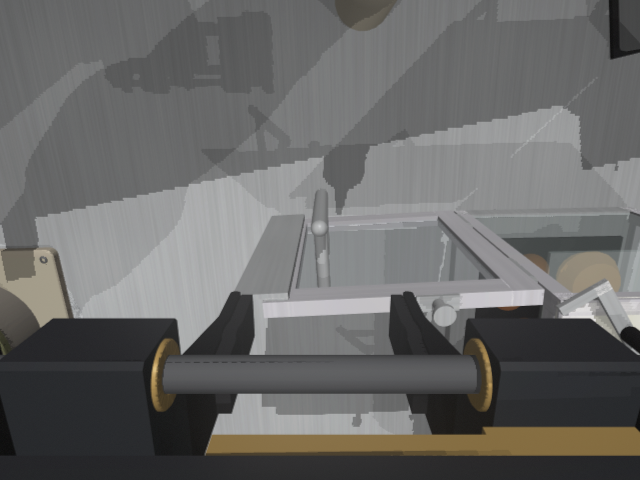

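```bash
python3 -c "
from h import *
a=cast('wrist',262,316,.254);b=cast('wrist',543,303,.254);print(a,b,np.degrees(np.arctan2(*(b-a)[[1,0]])))
print(cast('wrist',319,228,.25))
"
```

```text
[0.42637478 0.13963197 0.254     ] [0.62382042 0.14483008 0.254     ] 1.5080648907396126
[0.46920045 0.20263614 0.25      ]
```

The left leaf is at about 88°, within tolerance. The leaf edge runs (262,316)–(543,303) and the bar top is at (319,228). Now I'll move to the right handle.

Request:
{"name": "send_rows", "arguments": {"steps": [[0,1.1,0,-0.036,0.013,0,-0.4],[0,0,0,-0.036,0.013,0,-0.4],[0,0,0,-0.036,0.013,0,-0.4],[0,0,0,-0.036,0.013,0,-0.4],[0,0,0,-0.036,0.013,0,-0.4],[0,0,0,-0.036,0.013,0,-0.4],[0,0,0,-0.036,0.013,0,-0.4],[0,0,0,-0.036,0.013,0,-0.4],[0,0,8,0,0,0,-0.4],[0,0,8,0,0,0,-0.4]]}}

```text
time: 16.4
ee_pos: [0.568, -0.1068, 0.3636]
eef_rot: [0.809, 0.588, -0.01, -0.012]
ft_force: [0.2, 1.3, 0.4]
width: 0.0612
```

Request:
{"name": "send_rows", "arguments": {"steps": [[0,0,8,0,0,0,-0.4],[0,0,8,0,0,0,-0.4],[0,0,8,0,0,0,-0.4],[0,0,8,0,0,0,-0.4],[0,0,8,0,0,0,-0.4],[0,0,8,0,0,0,-0.4],[0,0,8,0,0,0,-0.4],[0,0,8,0,0,0,-0.4],[0,0,8,0,0,0,-0.4],[0,0,0,0,0,0,-0.4]]}}

```text
time: 17.4
ee_pos: [0.5641, -0.1097, 0.3486]
eef_rot: [0.999, -0.029, -0.025, -0.004]
ft_force: [-1.0, -0.2, 0.4]
width: 0.0608
```

```bash
python3 -c "
from h import *
go([.5675,-0.0945,.29],-90)
"
```

```text
t 17.4 p [ 0.5641 -0.1097  0.3486] yaw_y -93.35 z [-0.0497  0.0094 -0.9987] q [ 0.45  0.25 -0.42  1.35  0.09  1.61 -1.59] F [-1.  -0.2  0.4] w 0.0608
rot [-0.46  2.86 -3.34] shift [ 0.0054 -0.015   0.0585]
```

Request:
{"name": "send_rows", "arguments": {"steps": [[-0.4,2.8,-3.3,0.003,-0.008,0,-0.4],[0,0,0,0,-0.006,0.015,-0.4],[0,0,0,0,0,0.015,-0.4],[0,0,0,0,0,0.015,-0.4],[0,0,0,0,0,0.01,-0.4],[0,0,0,0,0,0,-0.4],[0,0,0,0,0,0,-0.4],[0,0,0,0,0,0,-0.4],[0,0,0,0,0,0,-0.4],[0,0,0,0,0,0,-0.4]]}}

```text
time: 18.4
ee_pos: [0.5666, -0.0958, 0.2884]
eef_rot: [1.0, 0.015, -0.002, -0.0]
ft_force: [0.0, -0.3, 0.5]
width: 0.0612
```

```bash
python3 -c "
from h import *
from bench import camera
import cv2
go([.5675,-0.0945,.226],-90)
im,d=camera('wrist');cv2.imwrite('pics/w5.png',im)
"
```

```text
t 18.4 p [ 0.5666 -0.0958  0.2884] yaw_y -88.26 z [-3.2e-03  8.0e-04 -1.0e+00] q [ 0.46  0.23 -0.44  1.5   0.1   1.43 -1.53] F [ 0.  -0.3  0.5] w 0.0612
rot [-0.05  0.18  1.74] shift [ 0.0012 -0.0012  0.0624]
```

View pics/w5.png

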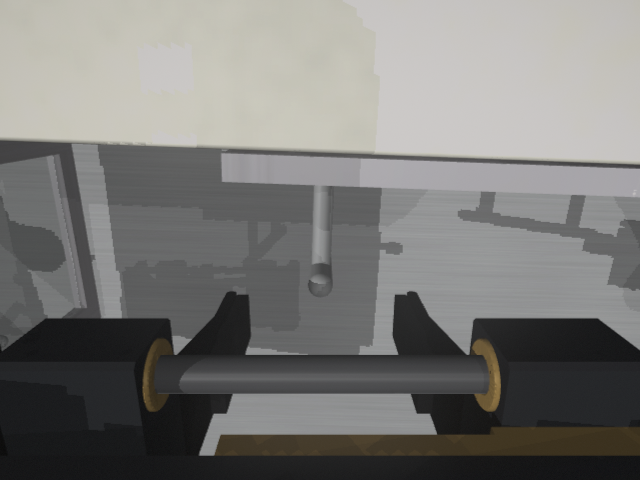

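```bash
python3 -c "
from h import *
print(cast('wrist',320,285,.25))
"
```

```text
[ 0.57036539 -0.09521521  0.25      ]
```

Request:
{"name": "send_rows", "arguments": {"steps": [[0,0,1.7,0.001,-0.001,0.012,-0.4],[0,0,0,0,0,0.012,-0.4],[0,0,0,0,0,0.012,-0.4],[0,0,0,0,0,0.012,-0.4],[0,0,0,0,0,0.008,-0.4],[0,0,0,0,0,0.004,-0.4],[0,0,0,0,0,0.002,-0.4],[0,0,0,0,0,0,-0.4],[0,0,0,0,0,0,-0.4],[0,0,0,0,0,0,-0.4]]}}

```text
time: 19.45
ee_pos: [0.568, -0.095, 0.2236]
eef_rot: [1.0, 0.001, -0.001, -0.0]
ft_force: [0.9, 0.3, 0.3]
width: 0.0609
```

```bash
python3 -c "
from h import *
go([.5675,-0.0945,.226],-90)
"
```

```text
t 19.45 p [ 0.568  -0.095   0.2236] yaw_y -89.86 z [-1.1e-03  4.0e-04 -1.0e+00] q [ 0.45  0.27 -0.43  1.6   0.11  1.3  -1.57] F [0.9 0.3 0.3] w 0.0609
rot [-0.02  0.06  0.14] shift [-0.0005 -0.0005 -0.0024]
```

Request:
{"name": "send_rows", "arguments": {"steps": [[0,0,0,0,0,-0.002,0.5],[0,0,0,0,0,0,1],[0,0,0,0,0,0,1],[0,0,0,0,0,0,1],[0,0,0,0,0,0,1],[0,0,0,0,0,0,1],[0,0,0,0,0,0,1],[0,0,-5,-0.0133,0.0055,0,1],[0,0,-5,-0.0133,0.0055,0,1],[0,0,0,0,0,0,1]], "force": 10}}

```text
time: 20.45
ee_pos: [0.5423, -0.1069, 0.2267]
eef_rot: [0.996, 0.092, 0.001, -0.0]
ft_force: [-2.3, -0.3, -0.4]
width: 0.0114
```

```bash
cat >> h.py <<'E'
def right():
    p,M=st();h=np.array([.6235,-.2495]);r=p[:2]-h
    a=np.degrees(np.arctan2(r[1],r[0])-np.arctan2(.155,-.056));print("leaf ang",a%360,"rad",np.linalg.norm(r),"vs",np.hypot(.155,.056))
E
python3 -c "
from h import *
right()
"
```

```text
t 20.45 p [ 0.5423 -0.1069  0.2267] yaw_y -79.47 z [ 1.5e-03  6.0e-04 -1.0e+00] q [ 0.51  0.21 -0.45  1.66  0.09  1.29 -1.35] F [-2.3 -0.3 -0.4] w 0.0114
leaf ang 9.787636517602468 rad 0.16407527677811715 vs 0.16480594649465777
```

Request:
{"name": "send_rows", "arguments": {"steps": [[0,0,-5,-0.0133,0.0055,0,1],[0,0,-5,-0.0133,0.0055,0,1],[0,0,-5,-0.0133,0.0055,0,1],[0,0,-5,-0.0133,0.0055,0,1],[0,0,-5,-0.0133,0.0055,0,1],[0,0,-5,-0.0133,0.0055,0,1],[0,0,-5,-0.0133,0.0055,0,1],[0,0,-5,-0.0133,0.0055,0,1],[0,0,0,0,0,0,1],[0,0,0,0,0,0,1]]}}

```text
time: 21.45
ee_pos: [0.4705, -0.1898, 0.2266]
eef_rot: [0.901, 0.433, 0.001, -0.004]
ft_force: [-1.8, 2.8, -0.2]
width: 0.0116
```

```bash
python3 -c "
from h import *
from bench import camera
import cv2
right()
im,d=camera('top');cv2.imwrite('pics/t4.png',cv2.resize(im[120:320,140:440],None,fx=2.6,fy=2.6))
"
```

```text
t 21.45 p [ 0.4705 -0.1898  0.2266] yaw_y -38.63 z [-0.0014  0.0075 -1.    ] q [ 0.7   0.11 -0.43  1.76  0.04  1.28 -0.41] F [-1.8  2.8 -0.2] w 0.0116
leaf ang 48.8224345174567 rad 0.1642555688365826 vs 0.16480594649465777
```

View pics/t4.png

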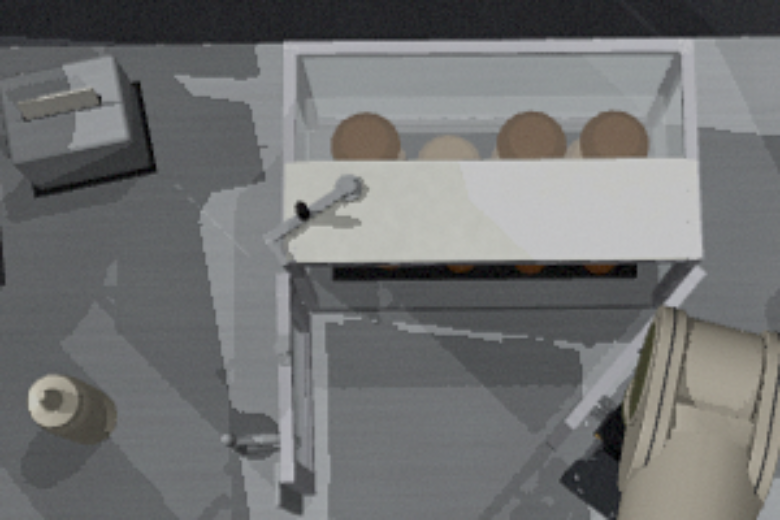

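The right leaf is at about 49° and the left leaf stands at 90°.

Request:
{"name": "send_rows", "arguments": {"steps": [[0,0,-5,-0.0133,0.0055,0,1],[0,0,-5,-0.0133,0.0055,0,1],[0,0,-5,-0.0133,0.0055,0,1],[0,0,-5,-0.0133,0.0055,0,1],[0,0,-5,-0.0133,0.0055,0,1],[0,0,-5,-0.0133,0.0055,0,1],[0,0,-5,-0.0133,0.0055,0,1],[0,0,-5,-0.0133,0.0055,0,1],[0,0,0,0,0,0,1],[0,0,0,0,0,0,1]]}}

```text
time: 22.5
ee_pos: [0.4674, -0.3021, 0.2265]
eef_rot: [0.693, 0.721, -0.005, -0.012]
ft_force: [-3.7, -0.2, 3.4]
width: 0.0115
```

```bash
python3 -c "
from h import *
right()
"
```

```text
t 22.5 p [ 0.4674 -0.3021  0.2265] yaw_y 2.23 z [-0.0237  0.0091 -0.9997] q [ 0.83  0.23 -0.4   1.63  0.09  1.33  0.46] F [-3.7 -0.2  3.4] w 0.0115
leaf ang 88.76499634621291 rad 0.1646854051461001 vs 0.16480594649465777
```

Request:
{"name": "send_rows", "arguments": {"steps": [[0,0,0,0,0,0,0.4],[0,0,0,0,0,0,0.2],[0,0,0,0,0,0,0],[0,0,0,0,0,0,0],[0,0,0,0,0,0,0],[0,0,0,0,0,-0.03,0],[0,0,0,0,0,-0.04,0],[0,0,0,0,0,-0.04,0],[0,0,0,0,0,-0.04,0],[0,0,0,0,0,0,0]]}}

```text
time: 23.5
ee_pos: [0.4718, -0.2987, 0.3806]
eef_rot: [0.693, 0.721, -0.004, -0.013]
ft_force: [-0.0, 0.5, -0.2]
width: 0.0434
```

Request:
{"name": "send_rows", "arguments": {"steps": [[0,0,0,0.03,-0.015,-0.01,0],[0,0,0,0.03,-0.015,-0.01,0],[0,0,0,0.03,-0.015,-0.01,0],[0,0,0,0,0,0,0],[0,0,0,0,0,0,0],[0,0,0,0,0,0,0],[0,0,0,0,0,0,0],[0,0,0,0,0,0,0],[0,0,0,0,0,0,0],[0,0,0,0,0,0,0]]}}

```text
time: 24.5
ee_pos: [0.4234, -0.2098, 0.4117]
eef_rot: [0.694, 0.719, -0.004, -0.014]
ft_force: [-0.5, 0.6, -0.4]
width: 0.0434
```

```bash
python3 -c "
from h import *
from bench import camera
import cv2
right()
im,d=camera('top');cv2.imwrite('pics/t5.png',im)
im,d=camera('wrist');cv2.imwrite('pics/w6.png',im)
"
```

```text
t 24.5 p [ 0.4234 -0.2098  0.4117] yaw_y 2.04 z [-0.0257  0.0144 -0.9996] q [ 0.8   0.   -0.43  1.49 -0.    1.68  0.4 ] F [-0.5  0.6 -0.4] w 0.0434
leaf ang 58.9179998586273 rad 0.20395150858968575 vs 0.16480594649465777
```

View pics/t5.png

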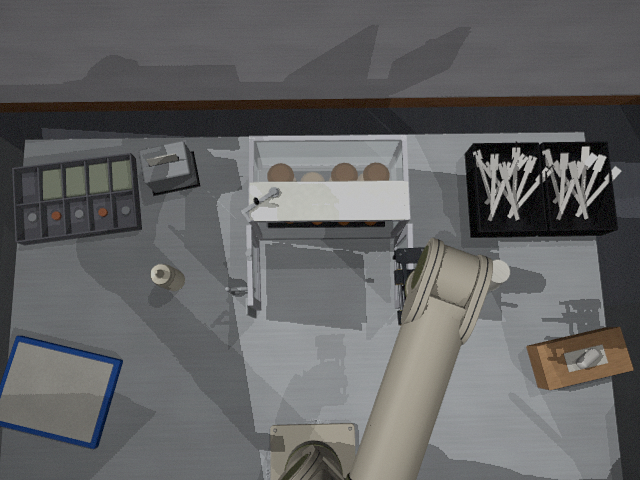

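View pics/w6.png

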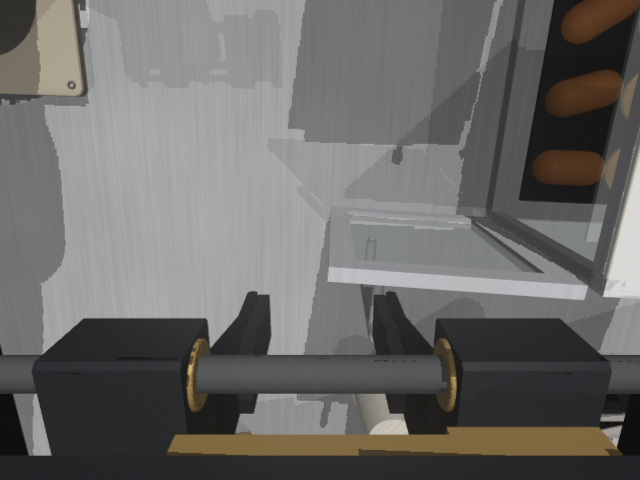

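```bash
python3 -c "
from h import *
for A in [((331,268),(586,286)),((331,281),(586,298))]:
  a=cast('wrist',*A[0],.254);b=cast('wrist',*A[1],.254);print(a,b,np.degrees(np.arctan2(*(b-a)[[1,0]])))
a=cast('top',251,312,.254);b=cast('top',252,224,.254);print(a,b,np.degrees(np.arctan2(*(b-a)[[1,0]])))
"
```

```text
[ 0.42757357 -0.2397821   0.254     ] [ 0.6223894  -0.24570811  0.254     ] -1.7423152104400088
[ 0.42802289 -0.25043434  0.254     ] [ 0.62449648 -0.2555583   0.254     ] -1.4939158164429478
[0.40905526 0.14127638 0.254     ] [0.62458151 0.13918928 0.254     ] -0.5548221541353173
```

```bash
python3 -c "
from bench import *
print(close_job())"
```

```text
the job is handed in; nothing more can be done
None
```

I opened the case and handed the job in at about 24.6 s of the 64 s allowed; no verdict is given. I swung the hook about 60° clear, opened the left leaf to about 90° while the right stayed shut, then opened the right leaf. After each move I released the part and raised the gripper.

**Last checks (camera views, gripper poses and force readings):**
- **Left leaf:** the wrist view right after release gave about 88°. The final top view put it within about 1° of square.
- **Right leaf:** about 88–89° from both the wrist view and the gripper's arc.
- **Hook:** still swung clear at about 1.0 rad.
- **Bottle:** at the same pixel position in the first and last top views.
- **Cups:** the arm partly hid them in the last top view. What shows is where they stood at the start, so I have no separate full check on them.
- **Contact:** wrist force stayed below about 7 N at every reading, and at hand-in the gripper was well above everything.

Position estimates from the different views disagreed by up to about 5 mm, which did not affect any grasp.

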